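Set the dust extractor to its high speed and start it

ROBOT

A 6-joint arm with a two-finger parallel gripper is mounted at the origin on a cart in front of the work surface, level with it; the furniture and walls round the work are solid. World frame = base frame: x ahead of the robot, y to its left, z up, the work surface at z = 0. Lengths are in mm, angles in rad, forces in N, time in s.
With the tool pointing down it reaches from about 350 to 775 mm from the base axis. Payload 7.3 kg.
Tool frame: the origin (TCP) lies at the very end of the fingers, on their centre line; the grasp point (between the pads) lies 19 mm behind it; z points along the fingers, y is the line along which they close (so a half turn about z gives the same grasp; the last joint's range is limited). The gripper opens to 92 mm and grips with 3 to 60 N. Pads are 19 mm wide; open, the fingers measure 130 mm over their backs; the gripper's body (75 mm by 190 mm) begins 47 mm behind the grasp point.
Start: joints at [-1.273, 0.342, 1.524, -0, 1.275, -0.146], TCP at [225.446, -474.151, 226.741] pointing down, gripper open.
Joint ranges: [-2.53, 2.53], [-0.77, 2.02], [0.04, 2.7], [-1, 4.14], [0.28, 2.66], [-3.11, 3.11]. Speed limits (rad/s): [2.57, 2.57, 3.14, 3.14, 3.14, 3.14].

INTERFACE

Orientations are given as [roll, pitch, yaw] about the fixed x, y, z axes, in that order (R = Rz(yaw) Ry(pitch) Rx(roll)).
In Python, from plant import bot gives the robot as it stands.
- The arm moves only by the tool jog_arm, never from a script. Its argument "targets" is a list of rows, each an object with "xyz": the shift along the tool's x, y, z as a fraction of full scale, a list of three; "spin": the turn about the tool's z as a fraction of full scale. In form: [{"xyz": [x, y, z], "spin": spin}, ...]. A call has exactly 10 rows; each row shifts and turns the commanded pose from where the row before left it, along the tool's axes as they then stand; what a row does not reach is not made up. Full scale, the value 1, is 80 mm for a shift and 0.1 rad for a turn. A row lasts 1/8 s, in which the tool goes at most 62.5 mm and 10.7 degrees, less where a joint would pass 70% of its speed; a pose out of reach is approached as far as the arm can. A call with a number of a shift or a turn outside -1 to 1 is refused whole. A call with a gripper value outside its range is refused whole. "gripper" is the opening in per cent of the stroke, from 0 (shut) to 100 (fully open), set as the call begins (left out, the last holds). The fingers move at their own pace and stop on an object; the grip force is fixed at half the most. Time passes only in rows, so rows that do not move let the fingers close, or fill a call up. It gives the time, the measured TCP pose, the force, the opening and the grip force at its end, in the units of the state.
- bot.get_obs(): the state, without advancing time (a new reading comes with each control period).
- bot.capture(name): name is "scene" or "top" or "wrist"; returns the picture (400x640x3 uint8, blue, green, red); there is no depth.
- bot.get_calibration(name): a dict with "vfov" (degrees; the focal length in pixels is half the picture's height over the tangent of half this angle, whatever the lens; pixels are square), "cx", "cy" (the principal point, pixels), "eye" and "rotation" of the camera in the world. Camera axes: x right, y down, z forward; pixel columns grow to the right and rows downward; lengths in mm; the calibration is good to about 2 mm. A picture is of the moment at which its call begins: read the wrist's pose just before it. get_calibration takes no time and is no camera call; for the wrist camera it gives the pose at the moment of the call.
- bot.close_job(): hands the job in; it is judged then, once.
The state is a dict: "time": time; "joint_positions": joint angles; "dq": joint speeds; "tau": joint torques, N m; "tool_pos": TCP position; "tcp_rot": TCP orientation; "contact_force": force on the tool from outside, world axes, zero at the start; "moment": the same for the moment, N m; "grip_width": finger opening in mm; "finger_force": force on a finger pad.
Only numpy, scipy, OpenCV 4.12 (cv2) and the standard library are available. Lean on these libraries where they do the work, as an engineer would, in place of code of your own. Each camera call takes 0.05 s, during which the arm holds its last target. There are 200 camera calls.

TASK

Set the dust extractor to high: with the fingertips push the red-knobbed lever on the control box away from its off position, on past the first click (low) and fully home at the second stop (high). Then press the green start button right down, let it come up again and take the hand away. Only push, do not take the lever or its knob between the fingers; press gently, and leave the bottle, jar and stamp standing where they are.

Things in the scene. Friction and masses are not known exactly. Their poses are not given: they have to be found in the camera images.
- control_box: grey steel control box screwed to the table, 180 (x) x 140 (y) x 60 mm high. Origin: centre of its underside. Its z is up; its +x is the direction in which the lever is pushed. A black half-round quadrant (32 mm wide, top 93 mm above the table) on its top at y = +30 mm carries the lever; white, yellow, red ticks mark off, low, high. Green button at x = -45, y = -42 mm.
- speed_lever (a joint): lever angle (rad): 0 off, leaning 0.55 rad from upright to the box's -x; 0.55 first click (low), upright; 1.10 second stop (high), leaning 0.55 rad to +x. A detent draws it to the nearest of the three and keeps it there: leaving one takes about 5 N at the knob, past half-way (0.27, 0.83) it springs on by itself. A little give beyond 1.10, then a hard end stop at 1.15.
- lever_pivot (a point): centre of the lever's pivot, inside the box 45 mm above the table, at the box's x = 0, y = +30 mm; the lever turns about the box's y axis through it
- lever_knob (a point): centre of the red ball knob (28 mm diameter): 130 mm above the table at off and high, 145 mm at low; 52 mm to the box's -x side of the pivot at off, 52 mm to its +x side at high; always 100 mm from the pivot
- lever_stem (a point): a point on the bare part of the lever's steel stem (10 mm diameter), 77 mm from the pivot
- start_button (a joint): travel of the green start button (m): 0 up, 0.006 fully down; it springs back; fully down takes 5 N
- start_button_top (a point): centre of the top face of the green start button (30 mm diameter), which is pressed straight down
- dropper_bottle: amber dropper bottle with a rubber teat, 33 mm diameter, 102 mm tall, standing loose by the box. Origin: centre of its underside
- specimen_jar: glass jar with a black screw cap, 48 mm diameter, 74 mm tall, standing loose by the box. Origin: centre of its underside
- rubber_stamp: wooden hand stamp with turned handle, 27 x 44 mm, 68 mm tall, standing loose by the box. Origin: centre of its underside

How it is judged:
By the outcome, as a careful person would: the job done as asked, in the order asked, and still so for the second after the job is handed in, with the robot touching nothing.
It also fails if it takes over 48 s, if anything falls off the work surface, if the arm or the gripper's body presses on something with over 40 N, if the wrist force passes 120 N, or if a joint passes its speed limit or range.

## Working session

There is one attempt and no reset: what is moved stays moved. The work goes in short steps, Python scripts to look and compute and a tool call to move; the robot and the scene stay as the last step left them, time stands still between calls to the robot, and variables do not carry over. Pictures are saved under pics/ and viewed, at most 10 in all, crops included, and the job is handed in when it is done.

Besides the shell and the picture viewer there is one more tool, called after "Emit:" in YAML: its name, and indented under it one key for each argument. jog_arm: Moves the arm, as the interface text tells. Shift numbers are shares of 80 mm and turn numbers shares of 0.1 rad, none past 1 either way. Its arguments: {"type":"object","properties":{"targets":{"type":"array","items":{"type":"object","properties":{"xyz":{"type":"array","items":{"type":"number"}},"spin":{"type":"number"}}}},"gripper":{"type":"number"}},"required":["targets"]}

```bash
mkdir -p pics; python3 - <<'E'
from plant import bot
import cv2
for n in("scene","top"):
    cv2.imwrite(f"pics/{n}0.png",bot.capture(n)); print(n,bot.get_calibration(n))
o=bot.get_obs();print(o)
E
```

```text
scene {'vfov': 52.208976299609326, 'cx': 317.8602151551788, 'cy': 201.20228125237793, 'eye': array([644.95940712, 548.30237043, 769.97389261]), 'rotation': array([-2.45933231, -0.0047747 , -3.10848803])}
top {'vfov': 42.26329739662402, 'cx': 317.4586474283214, 'cy': 190.40367945510036, 'eye': array([ 520.20418146,   16.1818042 , 1019.9664784 ]), 'rotation': array([-2.97926101,  0.00461133, -1.57457452])}
{'time': 0.1, 'joint_positions': array([-1.27299710e+00,  3.42653378e-01,  1.52490613e+00, -1.79869213e-06,
        1.27540295e+00, -1.45963126e-01]), 'dq': array([ 0.00092393, -0.00040112, -0.00036773, -0.00041539,  0.00109231,
       -0.00082523]), 'tau': array([ 9.45104439e-04, -4.32006311e+01, -2.44694388e+01,  7.18234177e-02,
        5.26105484e-02, -5.85272596e-05]), 'tool_pos': array([ 225.33486296, -473.7870878 ,  226.11964952]), 'tcp_rot': array([-3.14023716e+00, -1.97530806e-04,  4.43762748e-01]), 'contact_force': array([ 0.0377338 ,  0.48761978, -0.17592581]), 'moment': array([ 0.05447567, -0.01374305,  0.04843293]), 'finger_force': 0.0, 'grip_width': 91.96302870545735}
```

View pics/top0.png

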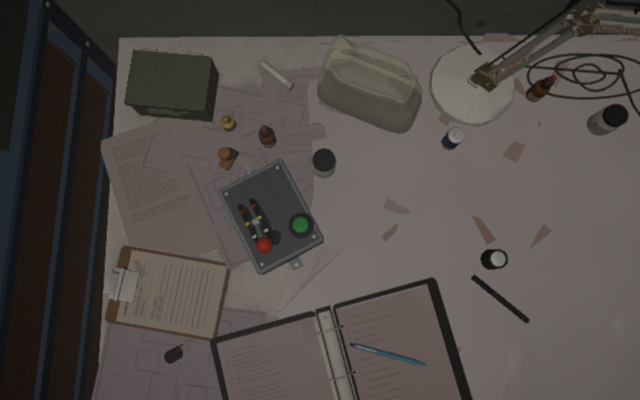

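View pics/scene0.png

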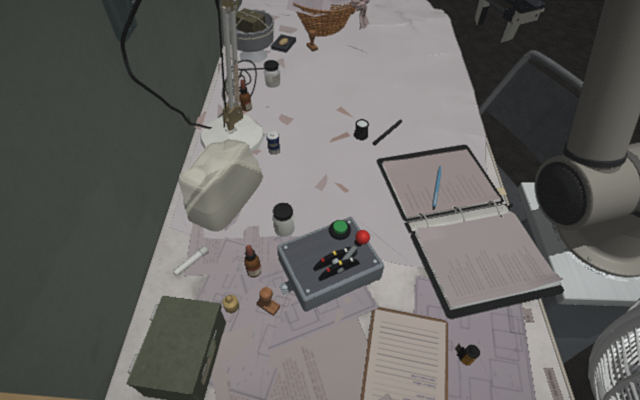

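The top view shows the box with corners near (221,192), (281,162), (322,236) and (262,271). The red knob is at (264,244) and the green button at (300,225). I'll measure them by colour.

```bash
cat > h.py <<'E'
import numpy as np, cv2
from scipy.spatial.transform import Rotation as R
def ray(c,u,v):
    f=200/np.tan(np.radians(c['vfov'])/2)
    return R.from_euler('xyz',c['rotation']).as_matrix()@np.array([(u-c['cx'])/f,(v-c['cy'])/f,1])
def atz(c,u,v,z):
    d=ray(c,u,v); return c['eye']+d*(z-c['eye'][2])/d[2]
def proj(c,p):
    f=200/np.tan(np.radians(c['vfov'])/2)
    q=R.from_euler('xyz',c['rotation']).as_matrix().T@(np.array(p)-c['eye']); return q[:2]/q[2]*f+[c['cx'],c['cy']]
def blob(im,col):
    b,g,r=[im[...,i].astype(int) for i in range(3)]
    m=((r>90)&(r>2.5*g)&(r>2.5*b)) if col=='r' else ((g>60)&(g>1.8*r)&(g>1.4*b))
    n,l,s,c=cv2.connectedComponentsWithStats(m.astype(np.uint8)); i=1+np.argmax(s[1:,4]); return c[i],s[i]
E
python3 - <<'E'
from h import *; from plant import bot
for n in("top","scene"):
    c=bot.get_calibration(n); im=cv2.imread(f"pics/{n}0.png")
    for k,z in(('r',130),('g',70)):
        p,s=blob(im,k); print(n,k,p,s,atz(c,*p,z).round(1))
c=bot.get_calibration("top")
q=[atz(c,u,v,60)[:2] for u,v in((221,192),(281,162),(322,236),(262,271))]
print(np.round(q,1),np.mean(q,0), [np.linalg.norm(q[i]-q[i-1]) for i in range(4)])
# contact points of the loose things
for n,u,v,z in(("jarcap",324,157,74),("teat",266,131,102),("stamp",226,154,68)): print(n,atz(c,u,v,z).round(0))
im=cv2.imread("pics/top0.png")[120:290,190:350]; cv2.imwrite("pics/crop.png",cv2.convertScaleAbs(cv2.resize(im,None,fx=3.5,fy=3.5,interpolation=cv2.INTER_CUBIC),alpha=1.7))
E
```

```text
top r [263.0647482  245.56834532] [257 239  13  14 139] [570.6 113.3 130. ]
top g [300.08994709 224.38624339] [293 217  15  16 189] [612.6  52.2  70. ]
scene r [362.32575758 236.46212121] [356 230  13  14 132] [572.3 111.2 130. ]
scene g [340.00657895 226.53947368] [333 221  15  13 152] [611.6  46.8  70. ]
[[675.2 201.4]
 [732.4  89. ]
 [591.8  11.9]
 [528.1 122.3]] [631.87060146 106.15738425] [np.float64(167.03539851261326), np.float64(126.12313102179876), np.float64(160.32379996598715), np.float64(127.41633761287802)]
jarcap [738.   7.  74.]
teat [781. 114. 102.]
stamp [747. 192.  68.]
```

View pics/crop.png

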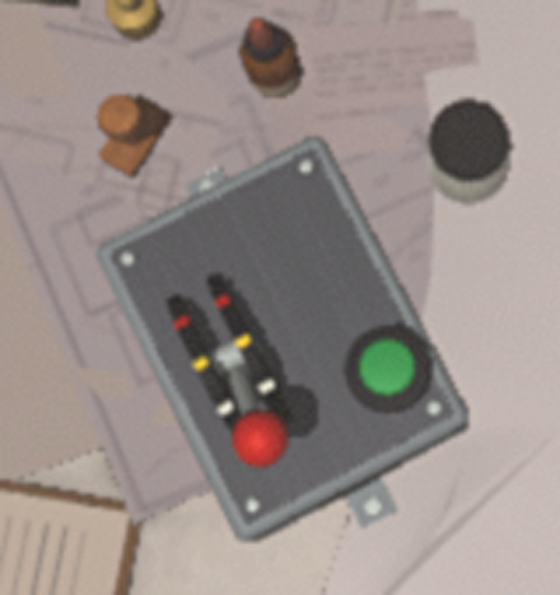

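The crop confirms the lever at off: the knob is on the white-tick side and the red ticks point up and to the right. The loose items stand off the far edge, clear of the push path. The box centre is about (631.5, 110.6) with yaw about 0.495. The button is at about (612, 52), and the fitted box pose predicts the same spot.

Emit:
jog_arm:
  gripper: 0
  targets:
    - {"xyz": [0,0,0],"spin": -0.5}
    - {"xyz": [0.5,-0.32,0],"spin": 0}
    - {"xyz": [0.5,-0.32,0],"spin": 0}
    - {"xyz": [0.5,-0.32,0],"spin": 0}
    - {"xyz": [0.5,-0.32,0],"spin": 0}
    - {"xyz": [0.5,-0.32,0],"spin": 0}
    - {"xyz": [0.5,-0.32,0],"spin": 0}
    - {"xyz": [0.5,-0.32,0],"spin": 0}
    - {"xyz": [0.5,-0.32,0],"spin": 0}
    - {"xyz": [0,0,0],"spin": 0}

```text
time: 1.35
tool_pos: [410.8, -139.7, 226.5]
tcp_rot: [-3.141, -0.0, 0.498]
contact_force: [0.6, -0.2, 0.6]
grip_width: 0.7
finger_force: 0.0
```

Emit:
jog_arm:
  targets:
    - {"xyz": [0.46,-0.3,0],"spin": 0}
    - {"xyz": [0.46,-0.3,0],"spin": 0}
    - {"xyz": [0.46,-0.3,0],"spin": 0}
    - {"xyz": [0.46,-0.3,0],"spin": 0}
    - {"xyz": [0.46,-0.3,0],"spin": 0}
    - {"xyz": [0.46,-0.3,0],"spin": 0}
    - {"xyz": [0,0,0],"spin": 0}
    - {"xyz": [0,0,0],"spin": 0}
    - {"xyz": [0,0,0],"spin": 0}
    - {"xyz": [0,0,0],"spin": 0}

```text
time: 2.6
tool_pos: [536.1, 88.3, 226.9]
tcp_rot: [3.141, -0.0, 0.492]
contact_force: [0.7, -0.3, -0.5]
grip_width: 0.2
finger_force: 0.0
```

```bash
python3 - <<'E'
from h import *; from plant import bot
c=bot.get_calibration("wrist"); im=bot.capture("wrist"); cv2.imwrite("pics/w1.png",im); print(c, bot.get_obs()['tool_pos'])
for k,z in(('r',130),('g',70)):
    p,s=blob(im,k); print(k,p,s,atz(c,*p,z).round(1))
E
```

```text
{'vfov': 65.2535758852429, 'cx': 320.8035306999121, 'cy': 197.48697021202975, 'eye': array([594.29031789, 119.36841195, 385.51807185]), 'rotation': array([ 2.89422984e+00, -7.71845132e-07, -1.07914647e+00])} [536.18798873  88.4726462  226.91184758]
r [314.70097508 147.24918743] [298 130  34  35 923] [572.1 113.1 130. ]
g [390.30418251 135.41064639] [375 120  32  32 789] [612.6  51.   70. ]
```

View pics/w1.png

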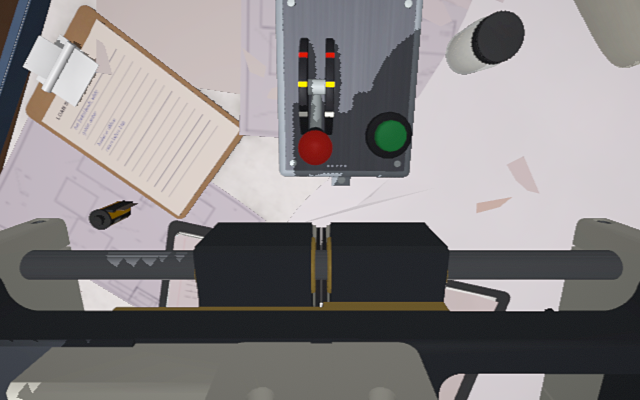

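The wrist view shows the knob at (315,147) and the button at (390,135). The box edges are upright in the image, so the yaw is right, and the knob lands at (572,113), matching the earlier fix. Next I go down behind the knob, then push.

Emit:
jog_arm:
  targets:
    - {"xyz": [0,-0.06,0.24],"spin": 0}
    - {"xyz": [0,0,0.24],"spin": 0}
    - {"xyz": [0,0,0.24],"spin": 0}
    - {"xyz": [0,0,0.24],"spin": 0}
    - {"xyz": [0,0,0.24],"spin": 0}
    - {"xyz": [0,0,0.24],"spin": 0}
    - {"xyz": [0,0,0],"spin": 0}
    - {"xyz": [0,0,0],"spin": 0}
    - {"xyz": [0.05,0,0],"spin": 0}
    - {"xyz": [0.05,0,0],"spin": 0}

```text
time: 3.9
tool_pos: [541.8, 97.5, 112.2]
tcp_rot: [3.141, -0.001, 0.494]
contact_force: [1.0, -0.5, -1.0]
grip_width: 0.4
finger_force: 0.0
```

Emit:
jog_arm:
  targets:
    - {"xyz": [0.08,0,0],"spin": 0}
    - {"xyz": [0.08,0,0],"spin": 0}
    - {"xyz": [0.08,0,0],"spin": 0}
    - {"xyz": [0.08,0,0],"spin": 0}
    - {"xyz": [0.08,0,0],"spin": 0}
    - {"xyz": [0.08,0,0],"spin": 0}
    - {"xyz": [0.08,0,0],"spin": 0}
    - {"xyz": [0.08,0,0],"spin": 0}
    - {"xyz": [0.08,0,0],"spin": 0}
    - {"xyz": [0.08,0,0],"spin": 0}

```text
time: 5.15
tool_pos: [597.6, 127.8, 111.4]
tcp_rot: [-3.142, 0.001, 0.494]
contact_force: [-1.6, -0.8, 1.4]
grip_width: 0.2
finger_force: 1.1
```

Emit:
jog_arm:
  targets:
    - {"xyz": [0.06,0,0],"spin": 0}
    - {"xyz": [0.06,0,0],"spin": 0}
    - {"xyz": [0.06,0,0],"spin": 0}
    - {"xyz": [0.06,0,0],"spin": 0}
    - {"xyz": [0.06,0,0],"spin": 0}
    - {"xyz": [0.06,0,0],"spin": 0}
    - {"xyz": [0.06,0,0],"spin": 0}
    - {"xyz": [0.06,0,0],"spin": 0}
    - {"xyz": [0,0,0],"spin": 0}
    - {"xyz": [0,0,0],"spin": 0}

```text
time: 6.4
tool_pos: [631.2, 145.9, 111.4]
tcp_rot: [3.142, 0.0, 0.494]
contact_force: [0.0, 0.0, -0.1]
grip_width: 0.2
finger_force: 0.0
```

```bash
python3 - <<'E'
from h import *; from plant import bot
o=bot.get_obs();d=o['tool_pos'][:2]-[572,113];print(d@[.881,.473]-52, o['contact_force'])
for n in("top","scene"):
    c=bot.get_calibration(n); im=bot.capture(n); cv2.imwrite(f"pics/{n}1.png",im)
    p,s=blob(im,'r'); x=atz(c,*p,130); print(n,p,s,x.round(1),(x[:2]-[572,113])@[.881,.473]-52)
E
```

```text
15.694806803363917 [ 0.02397295  0.03419737 -0.13335515]Traceback (most recent call last):
  File "<stdin>", line 5, in <module>
  File "h.py", line 14, in blob
    n,l,s,c=cv2.connectedComponentsWithStats(m.astype(np.uint8)); i=1+np.argmax(s[1:,4]); return c[i],s[i]
                                                                      ~~~~~~~~~^^^^^^^^^
    return _wrapfunc(a, 'argmax', axis=axis, out=out, **kwds)
    return bound(*args, **kwds)
ValueError: attempt to get argmax of an empty sequence
```

Emit:
jog_arm:
  targets:
    - {"xyz": [0.03,0,0],"spin": 0}
    - {"xyz": [0.03,0,0],"spin": 0}
    - {"xyz": [0.03,0,0],"spin": 0}
    - {"xyz": [0.02,0,0],"spin": 0}
    - {"xyz": [0.02,0,0],"spin": 0}
    - {"xyz": [0,0,0],"spin": 0}
    - {"xyz": [0,0,0],"spin": 0}
    - {"xyz": [0,0,0],"spin": 0}
    - {"xyz": [0,0,0],"spin": 0}
    - {"xyz": [0,0,0],"spin": 0}

```text
time: 7.7
tool_pos: [640.4, 150.8, 111.5]
tcp_rot: [3.142, 0.0, 0.494]
contact_force: [-0.8, -0.2, 1.5]
grip_width: 0.5
finger_force: 0.4
```

Light contact at the expected spot for high. I'll back off, rise and look.

Emit:
jog_arm:
  targets:
    - {"xyz": [-0.2,0,0],"spin": 0}
    - {"xyz": [-0.2,0,0],"spin": 0}
    - {"xyz": [-0.2,0,0],"spin": 0}
    - {"xyz": [-0.1,0,-0.3],"spin": 0}
    - {"xyz": [0,0,-0.3],"spin": 0}
    - {"xyz": [0,0,-0.3],"spin": 0}
    - {"xyz": [0,0,-0.2],"spin": 0}
    - {"xyz": [-0.4,0,0],"spin": 0}
    - {"xyz": [-0.4,0,0],"spin": 0}
    - {"xyz": [0,0,0],"spin": 0}

```text
time: 8.95
tool_pos: [533.4, 93.4, 199.7]
tcp_rot: [-3.141, 0.001, 0.493]
contact_force: [0.4, 0.6, -0.2]
grip_width: 0.2
finger_force: 0.0
```

```bash
python3 - <<'E'
from h import *; from plant import bot
o=bot.get_obs();print(o['tool_pos'],o['contact_force'])
c=bot.get_calibration("wrist"); im=bot.capture("wrist"); cv2.imwrite("pics/w2.png",im)
for k,z in(('r',130),('g',70)):
    p,s=blob(im,k); x=atz(c,*p,z); print(k,p,s,x.round(1),(x[:2]-[572,113])@[.881,.473]-52)
E
```

```text
[533.3841196   93.35274041 199.70842991] [ 0.39447708  0.62308878 -0.1535392 ]
r [323.81578947   4.04887218] [307   0  34  11 266] [656.2 157.  130. ] 42.944207210555376
g [403.56145833 136.684375  ] [386 120  36  35 960] [612.9  50.8  70. ] -45.40816477278045
```

View pics/w2.png

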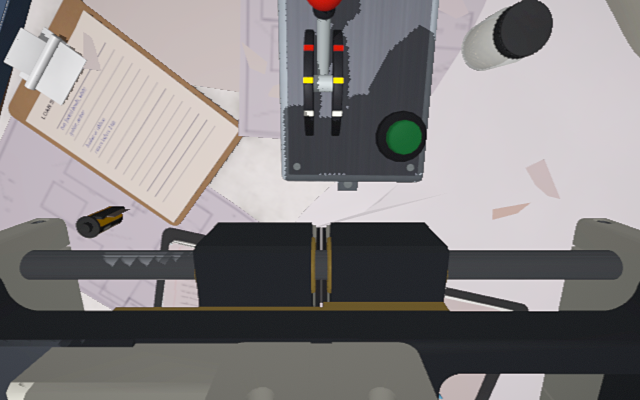

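The lever leans past the red ticks, so it is at high. I'll confirm with the fixed cameras and check the button's height above its collar.

```bash
python3 - <<'E'
from h import *; from plant import bot
P=[]
for n in("top","scene"):
    c=bot.get_calibration(n); im=bot.capture(n); cv2.imwrite(f"pics/{n}2.png",im)
    for k,z in(('r',130),('g',70)):
        try:
            p,s=blob(im,k); x=atz(c,*p,z); print(n,k,p,s,x.round(1),(x[:2]-[572,113])@[.881,.473]-52)
        except ValueError: print(n,k,'none')
im=cv2.imread("pics/scene0.png")[195:285,290:400]
cv2.imwrite("pics/crop2.png",cv2.convertScaleAbs(cv2.resize(im,None,fx=6,fy=6,interpolation=cv2.INTER_CUBIC),alpha=1.8))
E
```

```text
top r [235.81118881 191.77622378] [229 185  14  14 143] [664.2 162.1 130. ] 52.438260497736394
top g none
scene r [311.95705521 257.52760736] [305 251  15  14 163] [665.5 160.7 130. ] 52.90513135484507
scene g [339.79850746 226.82835821] [334 221  13  13 134] [612.   47.5  70. ] -47.6969492738069
```

View pics/crop2.png

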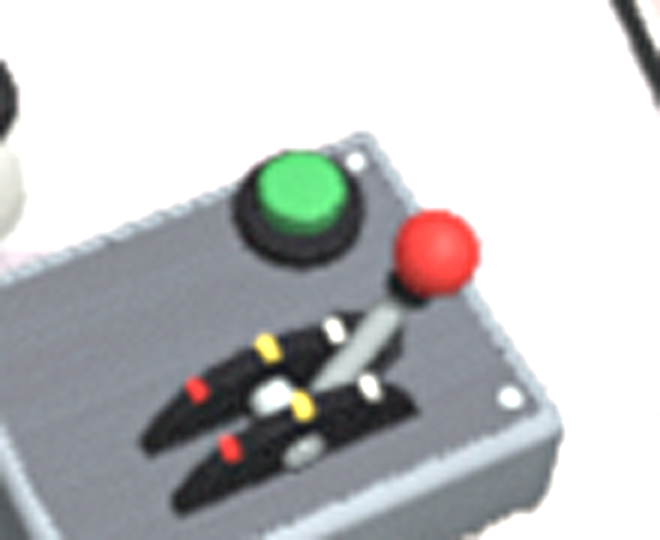

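The lever is at high: the knob is at +52.5 mm along the box x axis in both fixed views. The button cap stands proud of its collar with its top at z≈77. Next I move over it and descend.

Emit:
jog_arm:
  targets:
    - {"xyz": [0.31,0.47,0],"spin": 0}
    - {"xyz": [0.31,0.47,0],"spin": 0}
    - {"xyz": [0,0,0],"spin": 0}
    - {"xyz": [0,0,0.35],"spin": 0}
    - {"xyz": [0,0,0.35],"spin": 0}
    - {"xyz": [0,0,0.35],"spin": 0}
    - {"xyz": [0,0,0.25],"spin": 0}
    - {"xyz": [0,0,0.05],"spin": 0}
    - {"xyz": [0,0,0],"spin": 0}
    - {"xyz": [0,0,0],"spin": 0}

```text
time: 10.35
tool_pos: [614.7, 51.4, 92.6]
tcp_rot: [3.141, -0.002, 0.494]
contact_force: [-0.9, 0.4, -0.1]
grip_width: 0.4
finger_force: 0.0
```

Emit:
jog_arm:
  targets:
    - {"xyz": [-0.02,0,0.04],"spin": 0}
    - {"xyz": [0,0,0.04],"spin": 0}
    - {"xyz": [0,0,0.03],"spin": 0}
    - {"xyz": [0,0,0.02],"spin": 0}
    - {"xyz": [0,0,0.02],"spin": 0}
    - {"xyz": [0,0,0.02],"spin": 0}
    - {"xyz": [0,0,0.02],"spin": 0}
    - {"xyz": [0,0,0],"spin": 0}
    - {"xyz": [0,0,0],"spin": 0}
    - {"xyz": [0,0,0],"spin": 0}

```text
time: 11.6
tool_pos: [612.6, 50.4, 76.4]
tcp_rot: [3.141, 0.0, 0.494]
contact_force: [-2.9, -0.6, 5.0]
grip_width: 0.7
finger_force: 2.4
```

Emit:
jog_arm:
  targets:
    - {"xyz": [0,0,0.01],"spin": 0}
    - {"xyz": [0,0,0.01],"spin": 0}
    - {"xyz": [0,0,0],"spin": 0}
    - {"xyz": [0,0,0],"spin": 0}
    - {"xyz": [0,0,0],"spin": 0}
    - {"xyz": [0,0,0],"spin": 0}
    - {"xyz": [0,0,0],"spin": 0}
    - {"xyz": [0,0,0],"spin": 0}
    - {"xyz": [0,0,0],"spin": 0}
    - {"xyz": [0,0,0],"spin": 0}

```text
time: 12.85
tool_pos: [612.7, 50.4, 76.1]
tcp_rot: [3.141, -0.001, 0.494]
contact_force: [-6.6, -0.5, 12.4]
grip_width: 0.5
finger_force: 6.7
```

The stop feels hard at 76.1. To tell the button's end from the collar, I'll back up 3 mm and see if a spring force remains.

Emit:
jog_arm:
  targets:
    - {"xyz": [0,0,-0.03],"spin": 0}
    - {"xyz": [0,0,-0.02],"spin": 0}
    - {"xyz": [0,0,0],"spin": 0}
    - {"xyz": [0,0,0],"spin": 0}
    - {"xyz": [0,0,0],"spin": 0}
    - {"xyz": [0,0,0],"spin": 0}
    - {"xyz": [0,0,0],"spin": 0}
    - {"xyz": [0,0,0],"spin": 0}
    - {"xyz": [0,0,0],"spin": 0}
    - {"xyz": [0,0,0],"spin": 0}

```text
time: 14.1
tool_pos: [612.7, 50.4, 78.7]
tcp_rot: [3.141, 0.0, 0.494]
contact_force: [-2.0, -2.1, 4.0]
grip_width: 0.5
finger_force: 1.7
```

```bash
python3 - <<'E'
from plant import bot
import numpy as np
f=[]
for i in range(8):
    bot.capture("top"); o=bot.get_obs(); f.append(o['contact_force'])
print(np.mean(f,0),np.std(f,0),o['tool_pos'])
E
```

```text
[-2.18024622 -0.72569535  3.64811604] [0.44250416 0.57070217 0.54096805] [612.6694221   50.41635583  78.70507586]
```

Emit:
jog_arm:
  targets:
    - {"xyz": [0,0,-0.03],"spin": 0}
    - {"xyz": [0,0,0],"spin": 0}
    - {"xyz": [0,0,0],"spin": 0}
    - {"xyz": [0,0,0],"spin": 0}
    - {"xyz": [0,0,0],"spin": 0}
    - {"xyz": [0,0,0],"spin": 0}
    - {"xyz": [0,0,0],"spin": 0}
    - {"xyz": [0,0,0],"spin": 0}
    - {"xyz": [0,0,0],"spin": 0}
    - {"xyz": [0,0,0],"spin": 0}

```text
time: 15.75
tool_pos: [612.8, 50.5, 81.2]
tcp_rot: [3.141, -0.0, 0.494]
contact_force: [1.9, 1.0, 1.9]
grip_width: 0.5
finger_force: 1.0
```

```bash
python3 - <<'E'
from plant import bot
import numpy as np
f=[]
for i in range(8):
    bot.capture("top"); o=bot.get_obs(); f.append(o['contact_force'])
print(np.mean(f,0),np.std(f,0),o['tool_pos'])
E
```

```text
[ 1.41110597 -0.00777833  2.16525756] [0.72680193 0.41917424 0.52297638] [612.80899515  50.48157717  81.17215037]
```

The force is springy (2.2 N at 81.2, 3.6 N at 78.7, 5 N at about 76.4) with a hard end at 76.1, so the button went fully down. Now I release it and withdraw.

Emit:
jog_arm:
  targets:
    - {"xyz": [0,0,-0.1],"spin": 0}
    - {"xyz": [0,0,-0.3],"spin": 0}
    - {"xyz": [0,0,-0.4],"spin": 0}
    - {"xyz": [0,0,-0.4],"spin": 0}
    - {"xyz": [0,0,-0.3],"spin": 0}
    - {"xyz": [-0.4,0.2,0],"spin": 0}
    - {"xyz": [-0.4,0.2,0],"spin": 0}
    - {"xyz": [-0.4,0.2,0],"spin": 0}
    - {"xyz": [-0.4,0.2,0],"spin": 0}
    - {"xyz": [0,0,0],"spin": 0}

```text
time: 17.4
tool_pos: [528.9, -68.0, 201.5]
tcp_rot: [-3.141, 0.001, 0.491]
contact_force: [-1.0, 0.6, -0.7]
grip_width: 0.4
finger_force: 0.0
```

```bash
python3 - <<'E'
from h import *; from plant import bot
o=bot.get_obs();print(o['tool_pos'],o['contact_force'])
for n in("top","scene"):
    c=bot.get_calibration(n); im=bot.capture(n); cv2.imwrite(f"pics/{n}3.png",im)
    for k,z in(('r',130),('g',70)):
        try:
            p,s=blob(im,k); x=atz(c,*p,z); print(n,k,p,s,x.round(1),(x[:2]-[572,113])@[.881,.473]-52)
        except ValueError: print(n,k,'none')
E
```

```text
[528.93567341 -68.02604637 201.47320165] [-1.04101857  0.63811365 -0.73073907]
top r [235.82638889 191.71527778] [229 185  14  14 144] [664.3 162.1 130. ] 52.52154151558207
top g [300.07291667 224.421875  ] [293 217  15  16 192] [612.5  52.2  70. ] -45.0770878851
scene r [311.93167702 257.55279503] [305 251  15  14 161] [665.5 160.8 130. ] 52.969571546331466
scene g [340.00657895 226.53947368] [333 221  15  13 152] [611.6  46.8  70. ] -48.443303557170694
```

View pics/scene3.png

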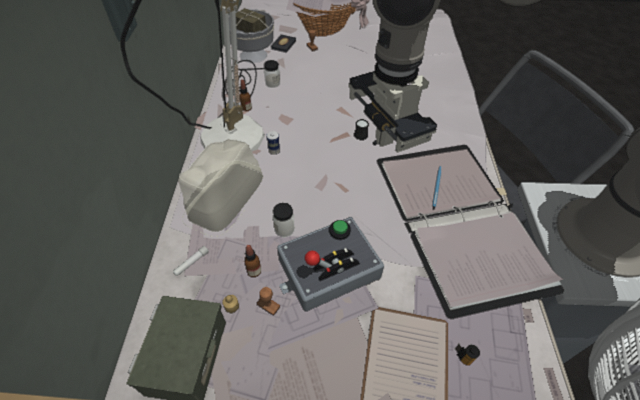

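The scene view shows the knob at high (312,257), the button back up at (340,227) exactly as before, and the bottle, jar and stamp where they stood. The hand is clear.

```bash
python3 -c "
from plant import bot
print(bot.close_job())"
```

```text
the job is handed in; nothing more can be done
None
```

The lever is at high, the green button was pressed fully down and came back up, the bottle, jar and stamp still stand where they were, and the job is handed in at about 17.5 s.

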